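Push a train of tube racks home in the sample loader

ROBOT

A 6-joint arm with a two-finger parallel gripper is mounted at the origin on the work surface. World frame = base frame: x ahead of the robot, y to its left, z up, the work surface at z = 0. Lengths are in m, angles in rad, forces in N, time in s.
With the tool pointing down it reaches from about 0.3 to 1 m from the base axis. Payload 5.1 kg.
Tool frame: the origin (TCP) lies at the very end of the fingers, on their centre line; the grasp point (between the pads) lies 19 mm behind it; x points along the fingers, y is the direction in which the jaws open and shut, and the axes are right-handed (so a half turn about x gives the same grasp; the last joint's range is limited). The gripper opens to 95 mm and grips with 3 to 60 N. Pads are 20 mm wide; open, the fingers measure 119 mm over their backs; the gripper's body (75 mm by 180 mm) begins 59 mm behind the grasp point.
Start: joints at [-1.242, 0.124, 1.65, -0, 1.367, -0.083], TCP at [0.26, -0.596, 0.215] pointing down, gripper open.
Joint ranges: [-2.61, 2.61], [-1.02, 2.33], [0.03, 2.71], [-1.35, 4.49], [0.32, 2.68], [-2.91, 2.91]. Speed limits (rad/s): [2.57, 2.57, 3.14, 3.14, 3.14, 3.14].

INTERFACE

Orientations are given as a unit quaternion [w, x, y, z].
In Python, from workcell import arm, eyes gives the robot as it stands.
- The arm moves only by the tool step_arm, never from a script. Its argument "series" is a list of rows, each a list of 7 numbers: the shift along the world's x, y, z in mm, then the turn, a rotation vector about the world's x, y, z in rad, then the closure in counts, from 0 (fully open) to 255 (shut). A call has 1 to 8 rows; each row is the pose to reach, as a shift and turn from the pose commanded when the call began; what a row does not reach only later rows make up. A row lasts 1/8 s, in which the tool goes at most 62.5 mm and 10.7 degrees, less where a joint would pass 70% of its speed; a pose out of reach is approached as far as the arm can. A call with a gripper value outside its range is refused whole. The fingers move at their own pace and stop on an object; "force" is the grip in N (left out, the last holds). Time passes only in rows, so rows that repeat a pose let the fingers close. It gives the time, the measured TCP pose, the force and the opening at its end, in the units of the state.
- arm.sense(): the state, without advancing time (a new reading comes with each control period).
- eyes.snapshot(name): name is "scene" or "top" or "wrist"; returns (picture, depth): 400x640x3 uint8, blue, green, red; 400x640 float32, m along the optical axis (not along the pixel's ray), 0 where there is no reading.
- eyes.camera_params(name): a dict with "K" (3x3 intrinsics, pixels), "pose" (4x4, takes a point from camera to world coordinates); the wrist camera has in their place "T_tool_cam" (4x4, takes a point from camera to tool coordinates, whose origin is the TCP and whose axes are the tool frame's). Camera axes: x right, y up, looking along -z (the intrinsics and any distortion apply to the point x, -y, -z); pixel columns grow to the right and rows downward; lengths in m; the calibration is good to about 2 mm. A picture is of the moment at which its call begins: read the wrist's pose just before it. camera_params takes no time and is no camera call.
- arm.sign_off(): hands the job in, once; it reports no verdict.
The state is a dict: "t": time; "joints": joint angles; "joint_vel": joint speeds; "tau": joint torques, N m; "eef_pos": TCP position; "tool_rot": TCP orientation; "contact_force": force on the tool from outside, world axes, zero at the start; "ft_torque": the same for the moment, N m; "width": finger opening in m.
Only numpy, scipy, OpenCV 4.12 (cv2) and the standard library are available. Lean on these libraries where they do the work, as an engineer would, in place of code of your own. Each camera call takes 0.05 s, during which the arm holds its last target.

TASK

Four tube racks stand touching in a row in the sample loader's loading lane, the lane nearer the robot. With the fingertips, push the row from behind as one train, steadily and without lifting or ramming it, along the guide rail until the first rack is fully home against the end stop and all four still touch; then press the round load key fully down and let go. Leave the other racks and everything else around them where they are.

Things in the scene. Friction and masses are not known exactly. Their poses are not given: they have to be found in the camera images.
- loader: White sample loader fixed to the bench, 240 mm (its x) by 375 mm (its y). Origin at bench height, mid-width; z up. Two lanes run along its y, floor 16 mm above the bench, each with a central guide rail 10 mm wide, 5 mm high and kerbs 12 mm high. The loading lane is nearer the robot, its centre line at x = -0.0555; the return lane is at x = +0.0555. Racks travel towards -y.
- end_stop (a point): Foot of the loading lane's steel end stop: on its face (the face looks to the loader's +y), on the lane's centre line, at the lane floor. The stop is 30 mm high. Axes as the loader's. With four 24 mm racks home and touching, the last one's free face is 96 mm from here towards +y. Beyond the stop is the control pod, 99 mm long, 66 mm high, with a cover 112 mm high on its half at +x.
- lane_mouth (a point): Open end of the loading lane: on its centre line at the lane floor, 268 mm from the end stop. No wall here; fingers can come down behind the row.
- rack1: Blue plastic tube rack with five white-capped tubes, 100 mm long (its x), 24 mm thick (its y, the way it travels), 42 mm high, caps to 55 mm; about 0.12 kg. Origin at the centre of its underside. A slot under it straddles the guide rail. In the loading lane, the first of the row, nearest the end stop.
- rack2: Blue plastic tube rack with five white-capped tubes, 100 mm long (its x), 24 mm thick (its y, the way it travels), 42 mm high, caps to 55 mm; about 0.12 kg. Origin at the centre of its underside. A slot under it straddles the guide rail. In the loading lane, the second of the row.
- rack3: Blue plastic tube rack with five white-capped tubes, 100 mm long (its x), 24 mm thick (its y, the way it travels), 42 mm high, caps to 55 mm; about 0.12 kg. Origin at the centre of its underside. A slot under it straddles the guide rail. In the loading lane, the third of the row.
- rack4: Blue plastic tube rack with five white-capped tubes, 100 mm long (its x), 24 mm thick (its y, the way it travels), 42 mm high, caps to 55 mm; about 0.12 kg. Origin at the centre of its underside. A slot under it straddles the guide rail. In the loading lane, the last of the row, its +y face is free: push here.
- load_key_top (a point): Centre of the top of the load key: the one large round push key, 34 mm across, on the control pod beyond the loading lane's end stop; pressed straight down; 88 mm above the bench when up.
- load_key (a joint): Travel of the load key in m: 0 up, 0.006 fully down; sprung, fully down takes about 4 N, it counts as pressed beyond 0.004; comes up by itself.
- done_rack: Bystander: a rack just like those of the row, standing alone in the return lane. Origin at the centre of its underside.
- spare_rack: Bystander: a like rack standing on the bench between the robot and the loader. Origin at the centre of its underside.
- pipette: Bystander: hand pipette lying on the bench on the robot's side of the loader, 253 mm long along its x, 22 mm high. Origin under it, near the middle.
- jar: Bystander: small amber jar, 40 mm across, 50 mm high, beyond the control pod. Origin at the centre of its underside.
- beaker: Bystander: glass beaker, 68 mm across, 92 mm high, beyond the open end of the lanes. Origin at the centre of its underside.
- wash_bottle: Bystander: white wash bottle with a bent spout, 60 mm across, 180 mm high, on the loader's far side. Origin at the centre of its underside.
- grad_cylinder: Bystander: clear measuring cylinder, foot 66 mm across, 225 mm high, on the loader's far side. Origin at the centre of its underside.
There are look-alikes about, which are no part of the job. Leave any black or red look-alike of the rack4 alone.

How it is judged:
On the way, in this order (a step that is already met when the one before it is completed fails the run):
1. all four racks are home: the first within 3 mm of the end stop, the others closed up behind it (y of rack1 in the frame of loader below -0.085 m and y of rack2 in the frame of loader below -0.0605 m and y of rack3 in the frame of loader below -0.036 m and y of rack4 in the frame of loader below -0.0115 m), for 0.3 s.
2. the load key is pressed down beyond 4 mm by the fingers (value of joint load_key above 0.004 m and contact force between the fingers and load_key above 0.3 N), for 0.05 s.
At the end, for the whole second after the job is handed in: The four racks stand at rest, upright and flat in the loading lane on its guide rail, the first within 3 mm of the end stop and each of the others within 3 to 4.5 mm of its place closed up behind it; the load key is up again (all of step 1 and z of rack1 in the frame of loader between 0.013 and 0.019 m and z of rack2 in the frame of loader between 0.013 and 0.019 m and z of rack3 in the frame of loader between 0.013 and 0.019 m and z of rack4 in the frame of loader between 0.013 and 0.019 m and angle between each of rack1, rack2, rack3, rack4's own z axis and vertical below 0.08 rad and linear speed of each of rack1, rack2, rack3, rack4 below 0.02 m/s and value of joint load_key below 0.002 m); the robot touches nothing.
It fails at once if a rack of the row is lifted or tipped (z of any of rack1, rack2, rack3, rack4 in the frame of loader above 0.022 m or angle between any of rack1, rack2, rack3, rack4's own z axis and vertical above 0.2 rad).
It fails at once if the row comes apart: it gets more than 10 mm longer than four touching racks (distance between rack1 and rack4 above 0.082 m).
It fails at once if the racks are shoved or rammed: faster than 0.4 m/s, or pushed with more than 60 N (linear speed of any of rack1, rack2, rack3, rack4 above 0.4 m/s or contact force between the fingers and rack1 above 60 N or contact force between the fingers and rack2 above 60 N or contact force between the fingers and rack3 above 60 N or contact force between the fingers and rack4 above 60 N).
It fails at once if the load key is pressed while the racks are not home (value of joint load_key above 0.003 m and not (y of rack1 in the frame of loader below -0.083 m and y of rack2 in the frame of loader below -0.0585 m and y of rack3 in the frame of loader below -0.034 m and y of rack4 in the frame of loader below -0.0095 m)).
It fails at once if a bystander is moved by more than 15 mm (the pipette 20 mm) or knocked over (distance of any of done_rack, spare_rack, jar, beaker, wash_bottle, grad_cylinder from where it was at the start of the episode above 0.015 m or distance of pipette from where it was at the start of the episode above 0.02 m or angle between any of done_rack, spare_rack, pipette, jar, beaker, wash_bottle, grad_cylinder's own z axis and vertical above 0.3 rad).
It also fails if it takes over 45 s, if anything falls off the work surface, if the arm or the gripper's body presses on something with over 40 N, if the wrist force passes 120 N, or if a joint passes its speed limit or range.

## Working session

There is one attempt and no reset: what is moved stays moved. The work goes in short steps, Python scripts to look and compute and a tool call to move; the robot and the scene stay as the last step left them, time stands still between calls to the robot, and variables do not carry over. Pictures are saved under pics/ and viewed, and the job is handed in when it is done.

Besides the shell and the picture viewer there is one more tool, called after "Emit:" as name([rows], argument=value, ...), one row to a line, values as JSON. step_arm: Moves the arm, as the interface text tells. Its arguments: {"type":"object","properties":{"series":{"type":"array","items":{"type":"array","items":{"type":"number"}}},"force":{"type":"number"}},"required":["series"]}

```bash
mkdir -p pics; cat > h.py <<'E'
import numpy as np,cv2,json
from workcell import arm,eyes
def snap(n,tag):
    s=arm.sense(); im,d=eyes.snapshot(n); p=eyes.camera_params(n)
    p={k:np.array(v).tolist() if not isinstance(v,(str,type(None))) else v for k,v in p.items()}
    np.savez(f'{tag}.npz',im=im,d=d,p=json.dumps(p),pos=s['eef_pos'],rot=s['tool_rot'])
    cv2.imwrite(f'pics/{tag}.png',im); return im,d,p,s
E
python3 - <<'E'
from h import *
for n in['scene','top','wrist']:
    im,d,p,s=snap(n,n+'0'); print(n,{k:np.round(v,4).tolist() if not isinstance(v,str) else v for k,v in p.items()})
    print((d>0).mean())
print(arm.sense())
E
```

```text
scene {'K': [[443.9259, 0.0, 317.8483], [0.0, 443.9259, 198.5692], [0.0, 0.0, 1.0]], 'pose': [[-0.6098, -0.4607, 0.6449, 1.2422], [0.7925, -0.3554, 0.4956, 0.5777], [0.0009, 0.8133, 0.5818, 0.7388], [0.0, 0.0, 0.0, 1.0]]}
0.9960546875
top {'K': [[490.3167, 0.0, 312.9846], [0.0, 490.3167, 208.1959], [0.0, 0.0, 1.0]], 'pose': [[0.0053, 0.9871, -0.16, 0.3745], [-0.9999, 0.0074, 0.0129, 0.0345], [0.0139, 0.16, 0.987, 1.0899], [0.0, 0.0, 0.0, 1.0]]}
0.9961875
wrist {'K': [[311.7115, 0.0, 320.3276], [0.0, 311.7115, 202.8621], [0.0, 0.0, 1.0]], 'T_tool_cam': [[-0.0003, 0.2525, -0.9676, -0.1703], [1.0, 0.0002, -0.0003, 0.0021], [0.0002, -0.9676, -0.2525, -0.0699], [0.0, 0.0, 0.0, 1.0]]}
0.9959375
{'t': 0.15, 'joints': array([-1.24160654e+00,  1.24327448e-01,  1.65135131e+00, -1.38673970e-05,
        1.36745626e+00, -8.26291059e-02]), 'joint_vel': array([-0.00038035, -0.00094171, -0.0048613 , -0.00015299, -0.00067561,
        0.00197514]), 'tau': array([ 1.62666984e-04, -4.18193722e+01, -3.60469794e+01,  7.75564578e-02,
        4.69323958e-02, -8.52937978e-05]), 'eef_pos': array([ 0.2599753 , -0.59521748,  0.21369275]), 'tool_rot': array([-0.14403362, -0.69209724, -0.14511478,  0.69224088]), 'contact_force': array([-0.0306895 ,  0.27447978,  0.58716536]), 'ft_torque': array([0.029353  , 0.02124716, 0.00826538]), 'width': 0.0950900179651648}
```

View pics/top0.png

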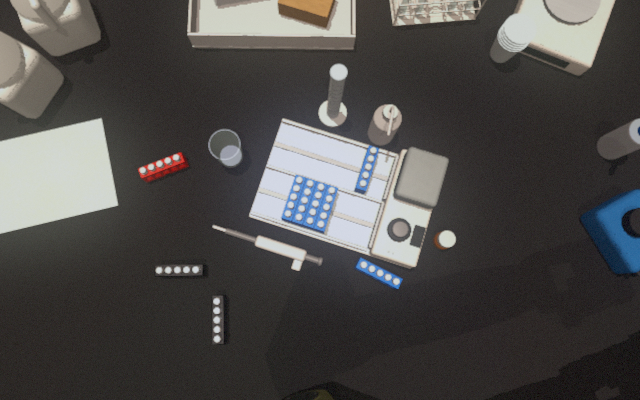

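View pics/scene0.png

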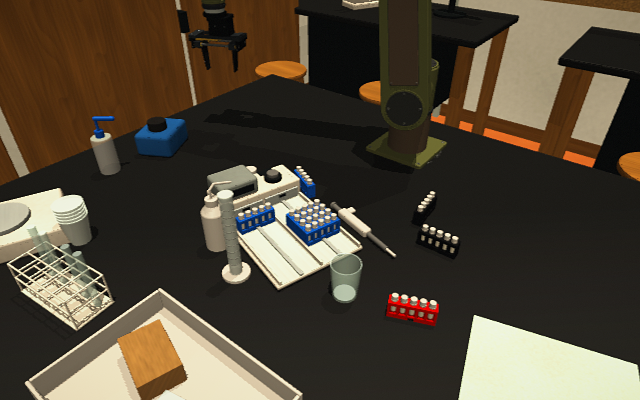

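The top view shows the loader at about (345,190). The four blue touching racks are at (310,203) in the lane nearer the robot, the done_rack is at (367,169), the spare rack at (380,273) and the key at (400,229). The red rack (163,166) and the black racks (180,270) and (218,320) are look-alikes. I'll enlarge this area and measure.

```bash
python3 - <<'E'
from h import *
im=np.load('top0.npz')['im']
cv2.imwrite('pics/topc.png',cv2.resize(im[110:290,200:460],None,fx=3,fy=3,interpolation=cv2.INTER_CUBIC))
im=np.load('scene0.npz')['im']
cv2.imwrite('pics/scc.png',cv2.resize(im[150:310,190:410],None,fx=3.5,fy=3.5,interpolation=cv2.INTER_CUBIC))
E
cat >> h.py <<'E'
def cloud(tag):
    z=np.load(f'{tag}.npz'); p=json.loads(str(z['p'])); K=np.array(p['K']); d=z['d']
    v,u=np.mgrid[:400,:640]
    P=np.stack([(u-K[0,2])/K[0,0]*d,-(v-K[1,2])/K[1,1]*d,-d],-1)
    if 'pose' in p: T=np.array(p['pose'])
    else:
        from scipy.spatial.transform import Rotation as R
        T=np.eye(4); T[:3,:3]=R.from_quat(z['rot'],scalar_first=True).as_matrix(); T[:3,3]=z['pos']; T=T@np.array(p['T_tool_cam'])
    return z['im'],d,P@T[:3,:3].T+T[:3,3],T,K
def proj(X,T,K):
    c=(np.atleast_2d(X)-T[:3,3])@T[:3,:3]
    return np.c_[K[0,0]*c[:,0]/-c[:,2]+K[0,2], K[1,1]*-c[:,1]/-c[:,2]+K[1,2]]
E
python3 - <<'E'
from h import *
im,d,X,T,K=cloud('top0')
print('bench z',np.median(X[330:390,330:400,2]))
for n,(u,v) in dict(key=(400,229),lane0=(353,222),rack=(310,203),pod=(385,255),cover=(420,175),beak=(229,150),spare=(380,273),jar=(446,239),wb=(385,125)).items(): print(n,X[v,u].round(4))
# loader z-classes
for tag in['top0','scene0']:
    im,d,X,T,K=cloud(tag)
    hsv=cv2.cvtColor(im,cv2.COLOR_BGR2HSV)
    m=((hsv[...,0]>100)&(hsv[...,0]<128)&(hsv[...,1]>120)).astype(np.uint8)
    n,l,s,c=cv2.connectedComponentsWithStats(m)
    for i in range(1,n):
        if s[i,4]>60: print(tag,i,c[i].round(),s[i,4],np.median(X[l==i],0).round(3),np.percentile(X[l==i][:,2],[2,98]).round(3))
E
```

```text
bench z 9.172034496351955e-07
key [ 0.4946 -0.1578  0.0896]
lane0 [ 0.518  -0.0679  0.0184]
rack [0.5529 0.0275 0.0583]
pod [ 0.4425 -0.1295  0.0675]
cover [ 0.6037 -0.1973  0.1117]
beak [0.684  0.213  0.0027]
spare [ 0.4056 -0.1203  0.0547]
jar [ 0.4783 -0.2626  0.0529]
wb [ 0.7085 -0.1267  0.1152]
top0 2 [366. 169.] 201 [ 0.626 -0.092  0.058] [0.053 0.063]
top0 4 [310. 206.] 911 [0.545 0.027 0.058] [0.053 0.062]
top0 6 [615. 232.] 3078 [ 0.493 -0.622  0.072] [0.015 0.08 ]
top0 17 [378. 274.] 378 [ 0.404 -0.119  0.041] [-0.002  0.046]
scene0 86 [101. 124.] 200 [ 0.697 -0.649  0.169] [0.123 0.184]
scene0 88 [162. 139.] 1422 [ 0.54  -0.62   0.054] [0.002 0.078]
scene0 100 [306. 186.] 256 [ 0.426 -0.089  0.026] [-0.001  0.044]
scene0 115 [255. 220.] 478 [ 0.641 -0.084  0.041] [0.018 0.06 ]
scene0 126 [313. 230.] 707 [0.592 0.067 0.044] [0.017 0.06 ]
```

View pics/topc.png

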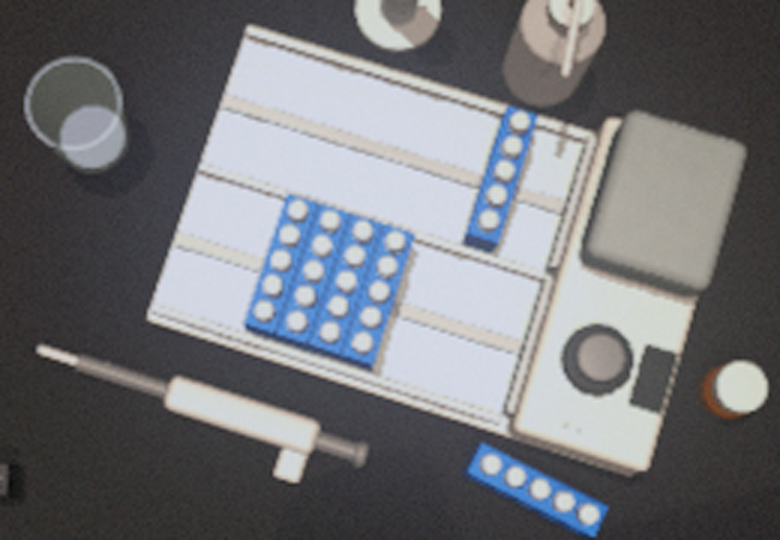

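View pics/scc.png

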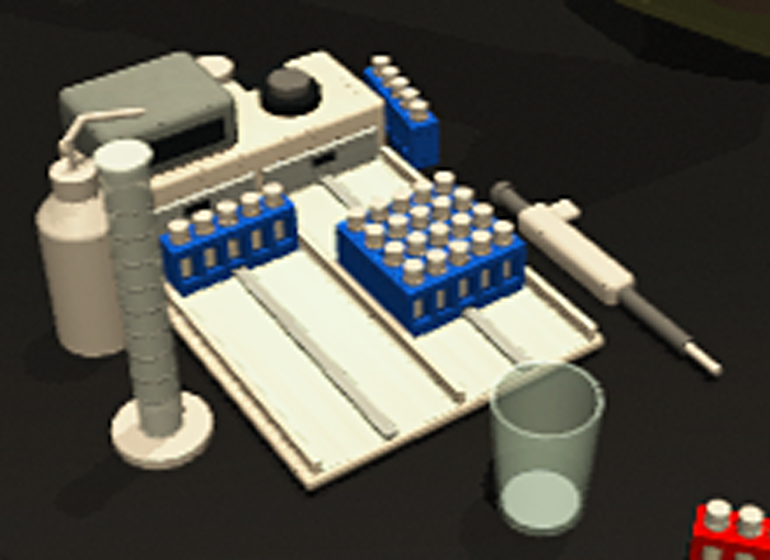

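```bash
python3 - <<'E'
from h import *
for tag in['top0','scene0']:
    im,d,X,T,K=cloud(tag)
    a,b=np.load('top0.npz'),0
    # rectified color map on plane z=h (kerb top 0.028; rack tops 0.042+.016; key top .088)
    for h in (0.028,0.058,0.0665,0.088):
        g=np.mgrid[0:360,0:480].astype(float) # rows: x from .76 down ; cols: y from .22 down 1mm
        xs=0.76-g[0]*0.001; ys=0.22-g[1]*0.001
        uv=proj(np.stack([xs,ys,np.full_like(xs,h)],-1).reshape(-1,3),T,K).astype(np.float32)
        r=cv2.remap(im,uv[:,0].reshape(360,480),uv[:,1].reshape(360,480),cv2.INTER_CUBIC)
        cv2.imwrite(f'pics/rect_{tag}_{int(h*1000)}.png',cv2.resize(r,None,fx=1.6,fy=1.6))
    # cloud footprints
    m=(X[...,2]>0.012)&(X[...,2]<0.035)&(X[...,0]>0.4)&(X[...,0]<0.76)&(X[...,1]>-0.3)&(X[...,1]<0.2)&(im.min(-1)>90)
    n,l,s,c=cv2.connectedComponentsWithStats(m.astype(np.uint8)); print(s[1:][s[1:,4]>200])
    p=X[m][:,:2].astype(np.float32); print(tag,cv2.minAreaRect(p*1000))
    m=(X[...,2]>0.053)&(X[...,2]<0.061)&(X[...,0]>0.46)&(X[...,0]<0.64)&(X[...,1]>-0.05)&(X[...,1]<0.1)
    print('rack',m.sum(),cv2.minAreaRect(X[m][:,:2].astype(np.float32)*1000))
E
```

```text
[[ 249  119  149  138 9845]
 [ 231  230   92   41  917]]
top0 ((586.11669921875, 12.738037109375), (345.02044677734375, 379.8700256347656), 1.7569233179092407)
rack 1272 ((554.00830078125, 29.467525482177734), (96.28323364257812, 100.89147186279297), 72.68345642089844)
[[ 237  188  125  101 4396]
 [ 332  202   50   42  381]]
scene0 ((589.3273315429688, 24.0777587890625), (345.1891174316406, 350.0583801269531), 88.28327178955078)
rack 476 ((556.7576904296875, 32.33909606933594), (101.18010711669922, 101.88053131103516), 72.39207458496094)
```

View pics/rect_top0_28.png

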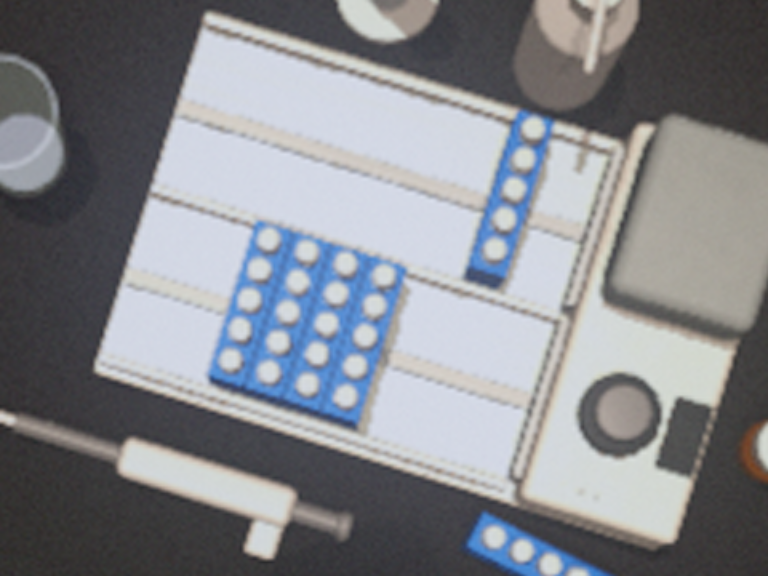

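View pics/rect_top0_58.png

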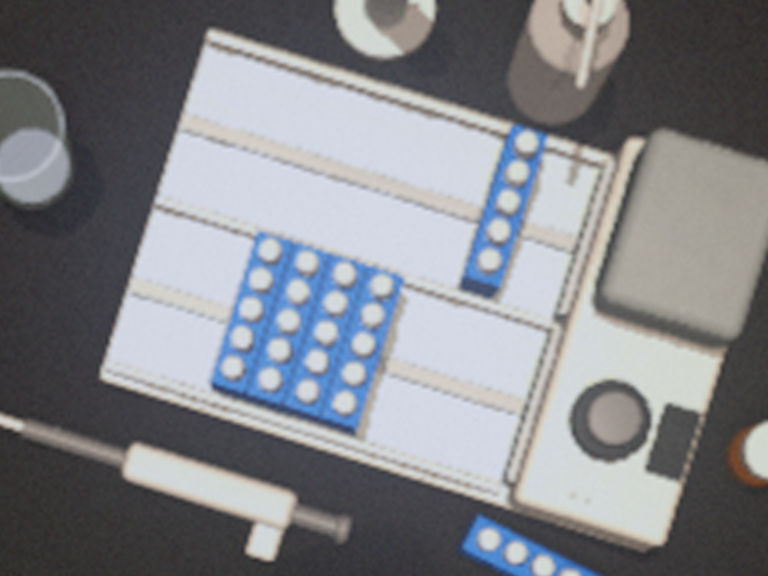

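View pics/rect_scene0_58.png

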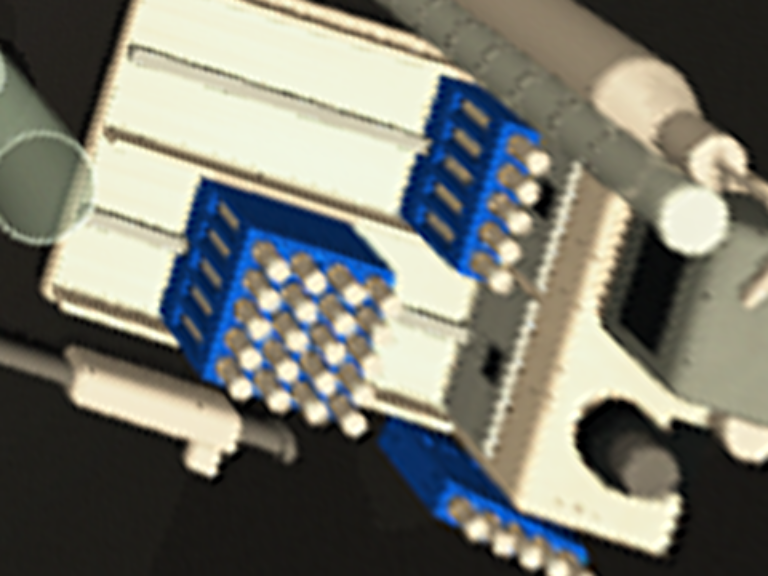

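View pics/rect_scene0_28.png

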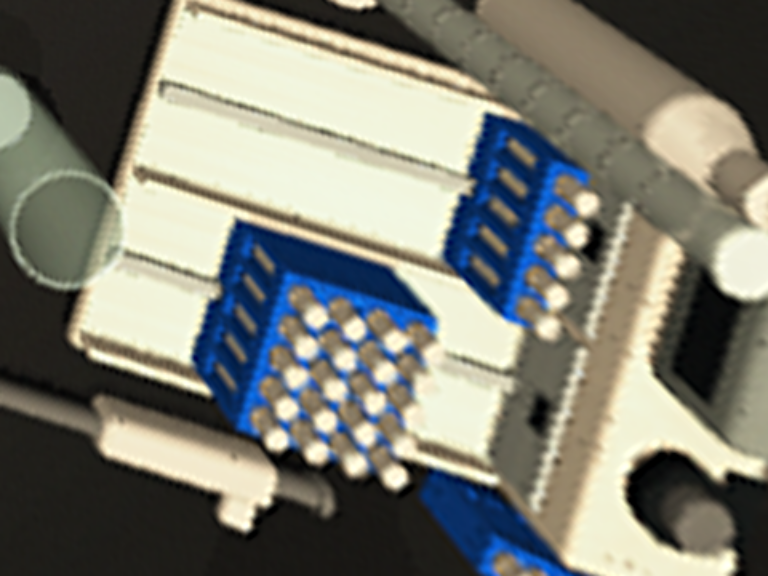

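```bash
cat >> h.py <<'E'
from scipy.spatial.transform import Rotation as R
YAW=-np.radians(17.1)
ES=np.array([.5085,-.115,.016]); LX=np.array([np.cos(YAW),np.sin(YAW),0]); LY=np.array([-np.sin(YAW),np.cos(YAW),0])
def L(a,s,z): # lane coordinates: across, distance from stop, world z
    p=ES+a*LX+s*LY; p[2]=z; return p
def st():
    s=arm.sense(); M=R.from_quat(s['tool_rot'],scalar_first=True).as_matrix()
    print('t',round(s['t'],2),'pos',s['eef_pos'].round(4),'F',np.array(s['contact_force']).round(1),'w',round(s['width'],4)); return s,M
E
python3 - <<'E'
from h import *
s,M=st(); print(M.round(3))
for sg in(1,-1):
    y=sg*LX; x=np.array([0,0,-1.]); N=np.c_[x,y,np.cross(x,y)]
    rv=R.from_matrix(N@M.T).as_rotvec(); print(sg,rv.round(4),np.cross(x,y))
print((L(0,.235,.2)-s['eef_pos'])*1000, L(0,.1965,0))
E
```

```text
t 0.15 pos [ 0.26   -0.5952  0.2137] F [-0.   0.3  0.6] w 0.0951
[[-0.001  0.4   -0.916]
 [ 0.001 -0.916 -0.4  ]
 [-1.    -0.002 -0.   ]]
1 [-0.0011 -0.0011  0.8605] [-0.29404033 -0.95579301 -0.        ]
-1 [-1.3000e-03  1.4000e-03 -2.2811e+00] [0.29404033 0.95579301 0.        ]
[317.6241806  704.82883909 -13.69274978] [0.56627892 0.07281333 0.        ]
```

Emit:
step_arm([
  [40, 90, 30, 0, 0, 0.12, 60],
  [80, 176, 40, 0, 0, 0.25, 120],
  [120, 265, 40, 0, 0, 0.38, 120],
  [150, 320, 40, 0, 0, 0.48, 120],
  [175, 380, 40, 0, 0, 0.58, 120],
  [200, 440, 40, 0, 0, 0.68, 120],
  [222, 500, 40, 0, 0, 0.78, 120],
  [245, 550, 40, 0, 0, 0.86, 120],
])

```text
t: 1.15
eef_pos: [0.4636, -0.141, 0.2538]
tool_rot: [0.421, 0.568, 0.421, -0.568]
contact_force: [0.0, -0.0, 0.3]
width: 0.0503
```

```bash
python3 - <<'E'
from h import *
s,M=st(); print(((L(0,.245,.22)-s['eef_pos'])*1000).round(1),M.round(3))
E
```

```text
t 1.15 pos [ 0.4636 -0.141   0.2538] F [ 0.  -0.   0.3] w 0.0503
[116.9 260.2 -33.8] [[ 0.     0.956 -0.292]
 [-0.    -0.292 -0.956]
 [-1.     0.     0.   ]]
```

Emit:
step_arm([
  [0, 0, 0, 0, 0, 0, 120],
  [0, 0, 0, 0, 0, 0, 120],
])

```text
t: 1.4
eef_pos: [0.4631, -0.1431, 0.2536]
tool_rot: [-0.42, -0.569, -0.42, 0.569]
contact_force: [-1.3, -0.5, 0.4]
width: 0.0504
```

Before moving on, I'll check the key's position from this view and the next one.

```bash
python3 - <<'E'
from h import *
s,M=st(); snap('wrist','w1'); print(((L(0,.245,.20)-s['eef_pos'])*1000).round(1))
E
```

```text
t 1.4 pos [ 0.4631 -0.1431  0.2536] F [-1.3 -0.5  0.4] w 0.0504
[117.4 262.2 -53.6]
```

Emit:
step_arm([
  [25, 55, 0, 0, 0, 0, 120],
  [50, 110, 0, 0, 0, 0, 120],
  [75, 165, -10, 0, 0, 0, 120],
  [100, 220, -30, 0, 0, 0, 120],
  [117, 262, -54, 0, 0, 0, 120],
  [117, 262, -54, 0, 0, 0, 120],
  [117, 262, -54, 0, 0, 0, 120],
])

```text
t: 2.33
eef_pos: [0.5806, 0.1172, 0.1999]
tool_rot: [-0.419, -0.569, -0.419, 0.57]
contact_force: [-0.0, -0.5, 1.2]
width: 0.0502
```

```bash
python3 - <<'E'
from h import *
s,M=st(); snap('wrist','w2'); snap('top','top2'); snap('scene','scene2')
print(M.round(3))
E
```

```text
t 2.33 pos [0.5806 0.1172 0.1999] F [-0.  -0.5  1.2] w 0.0502
[[-0.     0.955 -0.297]
 [-0.001 -0.297 -0.955]
 [-1.    -0.     0.001]]
```

View pics/w1.png

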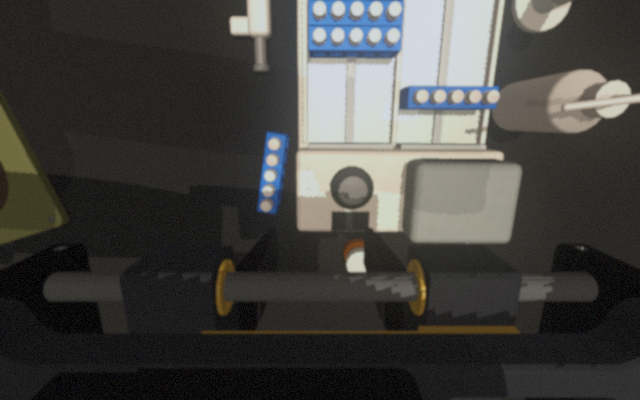

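View pics/w2.png

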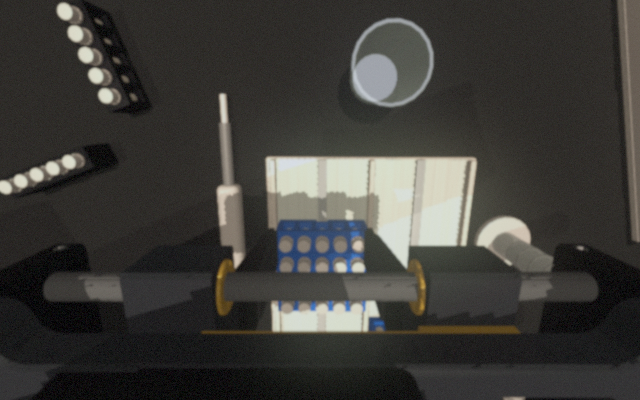

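```bash
python3 - <<'E'
from h import *
im,d,X,T,K=cloud('w1')
def rp(u,v,h):
    r=T[:3,:3]@np.array([(u-K[0,2])/K[0,0],-(v-K[1,2])/K[1,1],-1]); return T[:3,3]+r*(h-T[2,3])/r[2]
print('key cloud',X[188,352].round(4), 'rp',rp(352,188,.088).round(4)); 
# key mask: z>.08 near
m=(X[...,2]>.080)&(np.abs(X[...,0]-.495)<.04)&(np.abs(X[...,1]+.158)<.04); m[240:]=0
v,u=np.nonzero(m); print('key',m.sum(),X[m].mean(0).round(4),u.min(),u.max(),v.min(),v.max(), X[m].std(0).round(4))
print('lane dir rail', X[70,351].round(4),X[140,348].round(4))
im2,d2,X2,T2,K2=cloud('top0')
m=(X2[...,2]>.082)&(X2[...,2]<.095)&(np.abs(X2[...,0]-.495)<.03)&(np.abs(X2[...,1]+.158)<.03); print('key top cam',m.sum(),X2[m].mean(0).round(4))
# draw model overlay on w1, top, scene
for tag in['w1','w2','top0','scene2']:
    im,d,X,T,K=cloud(tag); im=im.copy()
    def line(a,b,c): 
        p=proj(np.array([a,b]),T,K); cv2.line(im,*[tuple(int(round(k*16)) for k in q) for q in p],c,1,cv2.LINE_AA,4)
    line(L(0,0,.016),L(0,.268,.016),(0,0,255)); line(L(-.05,0,.016),L(.05,0,.016),(0,255,0)); line(L(-.0645,.268,.016),L(.1755,.268,.016),(0,255,0))
    line(L(-.05,.1965,.058),L(.05,.1965,.058),(0,255,255));line(L(-.05,.1005,.058),L(.05,.1005,.058),(0,255,255))
    line(L(-.0645,.268,.028),L(-.0645,0,.028),(255,0,255)); line(L(-.0645,-.107,.066),L(-.0645,-.008,.066),(255,0,255))
    cv2.imwrite(f'pics/ov_{tag}.png',cv2.resize(im[0:260,200:520] if tag!='w2' else im[140:330,200:520],None,fx=2.3,fy=2.3,interpolation=cv2.INTER_CUBIC))
E
```

```text
key cloud [ 0.4963 -0.1554  0.089 ] rp [ 0.4964 -0.1557  0.088 ]
key 866 [ 0.4959 -0.1544  0.1188] 338 382 174 239 [0.0077 0.0093 0.0671]
lane dir rail [ 0.5369 -0.0313  0.0197] [ 0.5108 -0.1099  0.0204]
key top cam 210 [ 0.4947 -0.1563  0.0879]
```

View pics/ov_w1.png

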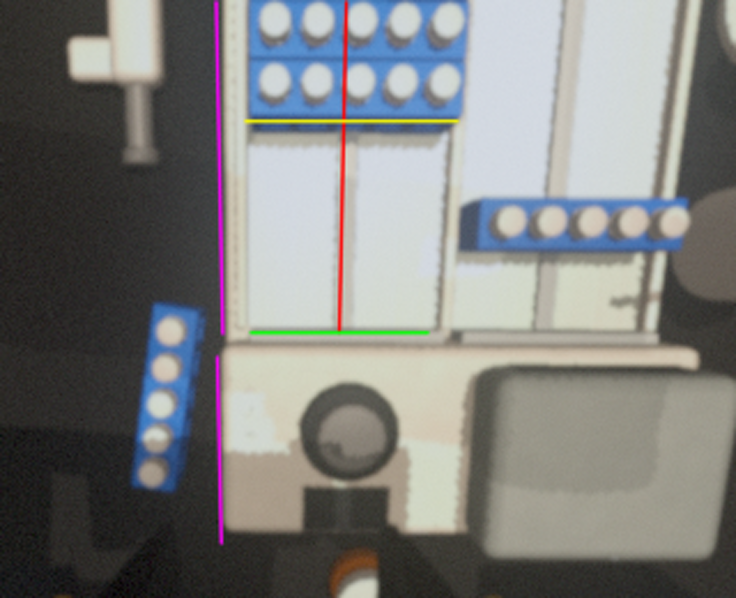

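View pics/ov_w2.png

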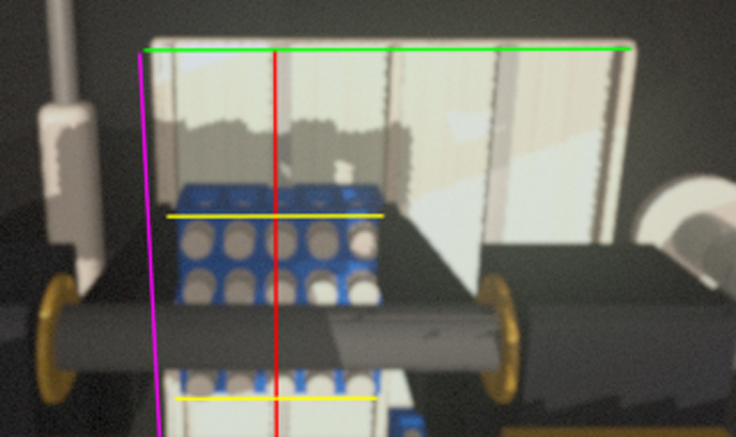

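View pics/ov_top0.png

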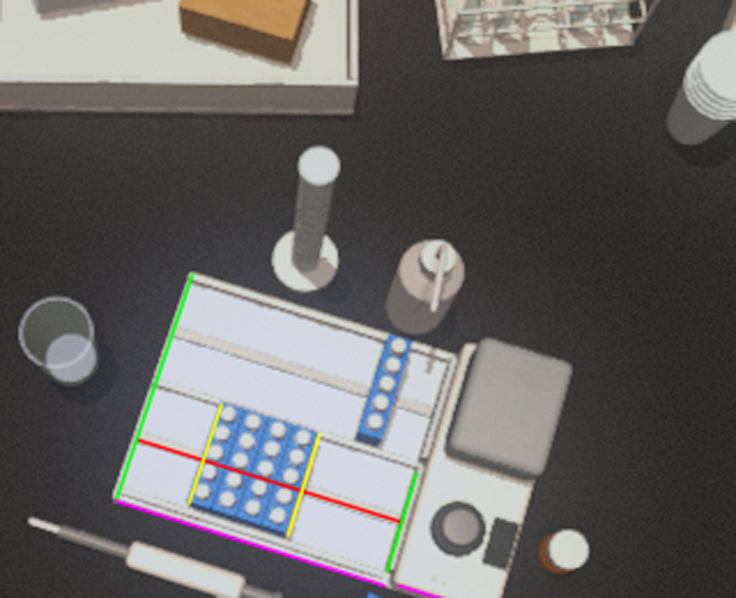

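The overlay agrees with the model to about 3 mm. The rail sits about 3 mm further across, which I'll correct for. The rear face of the row is about 0.197–0.199 m from the stop. Descending behind the row.

Emit:
step_arm([
  [0, -4, -40, 0, 0, 0, 120],
  [0, -8, -80, 0, 0, 0, 120],
  [0, -8, -120, 0, 0, 0, 120],
  [0, -8, -145, 0, 0, 0, 120],
  [0, -8, -160, 0, 0, 0, 120],
  [0, -8, -170, 0, 0, 0, 120],
  [0, -8, -170, 0, 0, 0, 120],
  [0, -8, -170, 0, 0, 0, 120],
])

```text
t: 3.48
eef_pos: [0.5813, 0.111, 0.0311]
tool_rot: [0.42, 0.57, 0.42, -0.568]
contact_force: [-0.2, -0.0, 0.6]
width: 0.0499
```

```bash
python3 - <<'E'
from h import *
s,M=st(); snap('scene','s3'); snap('wrist','w3')
im=np.load('s3.npz')['im']; cv2.imwrite('pics/s3c.png',cv2.resize(im[130:310,210:420],None,fx=3.5,fy=3.3))
E
```

```text
t 3.48 pos [0.5813 0.111  0.0311] F [-0.2 -0.   0.6] w 0.0499
```

View pics/s3c.png

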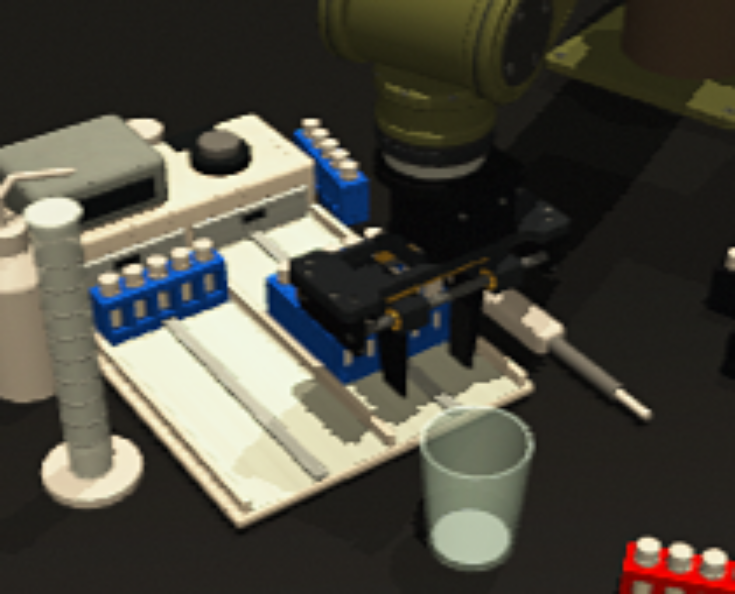

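View pics/w3.png

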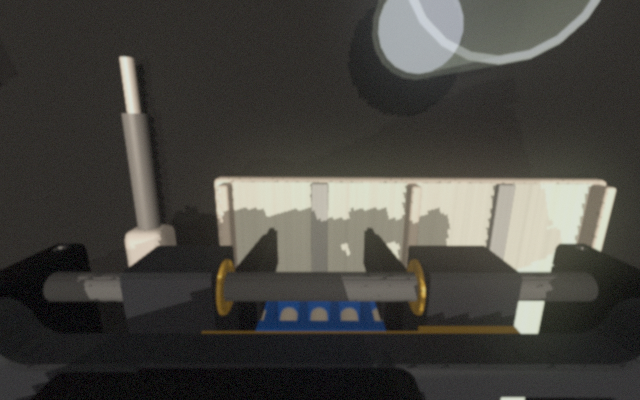

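The fingers stand behind rack4 at columns 275 and 370, straddling the rail at column 319. Starting the push slowly.

Emit:
step_arm([
  [-1.5, -4.8, 0, 0, 0, 0, 120],
  [-2.9, -9.6, 0, 0, 0, 0, 120],
  [-4.4, -14.3, 0, 0, 0, 0, 120],
  [-5.9, -19.1, 0, 0, 0, 0, 120],
  [-7.3, -23.9, 0, 0, 0, 0, 120],
  [-8.8, -28.7, 0, 0, 0, 0, 120],
  [-10.2, -33.5, 0, 0, 0, 0, 120],
  [-11.7, -38.2, 0, 0, 0, 0, 120],
])

```text
t: 4.58
eef_pos: [0.5685, 0.0727, 0.0298]
tool_rot: [0.42, 0.569, 0.42, -0.569]
contact_force: [2.1, 2.3, -0.4]
width: 0.0501
```

Emit:
step_arm([
  [-1.5, -4.8, 0, 0, 0, 0, 120],
  [-2.9, -9.6, 0, 0, 0, 0, 120],
  [-4.4, -14.3, 0, 0, 0, 0, 120],
  [-5.9, -19.1, 0, 0, 0, 0, 120],
  [-7.3, -23.9, 0, 0, 0, 0, 120],
  [-8.8, -28.7, 0, 0, 0, 0, 120],
  [-10.2, -33.5, 0, 0, 0, 0, 120],
  [-11.7, -38.2, 0, 0, 0, 0, 120],
])

```text
t: 5.58
eef_pos: [0.5568, 0.0343, 0.0298]
tool_rot: [-0.42, -0.569, -0.42, 0.569]
contact_force: [0.3, 1.6, -1.8]
width: 0.0505
```

```bash
python3 - <<'E'
from h import *
s,M=st(); e=s['eef_pos']-ES; print('a,s',e@LX,e@LY); snap('scene','s4'); snap('top','t4')
im=np.load('s4.npz')['im']; cv2.imwrite('pics/s4c.png',cv2.resize(im[130:310,210:420],None,fx=3.5,fy=3.3))
E
```

```text
t 5.58 pos [0.5568 0.0343 0.0298] F [ 0.3  1.6 -1.8] w 0.0505
a,s 0.0022618950647063834 0.1568567861032487
```

View pics/s4c.png

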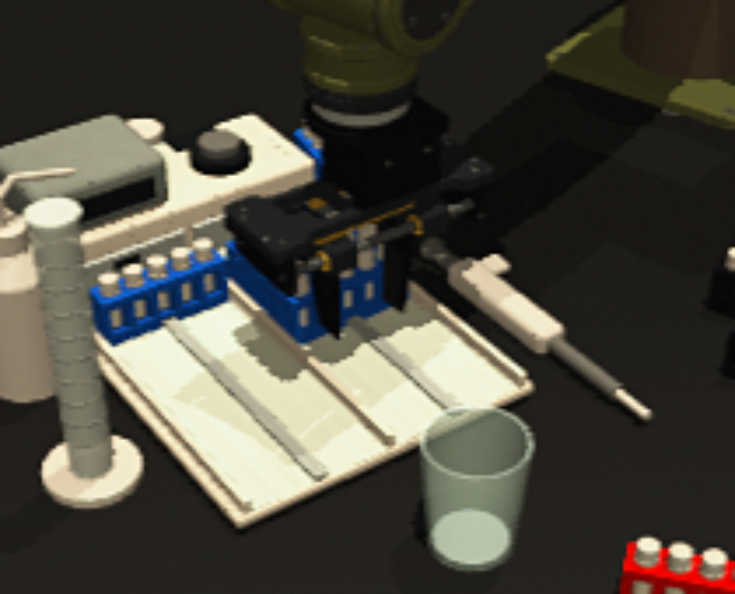

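The row is moving together with about 2 N of push, and roughly 50 mm remain. I'll push 40 mm and then creep.

Emit:
step_arm([
  [-1.5, -4.8, 0, 0, 0, 0, 120],
  [-2.9, -9.6, 0, 0, 0, 0, 120],
  [-4.4, -14.3, 0, 0, 0, 0, 120],
  [-5.9, -19.1, 0, 0, 0, 0, 120],
  [-7.3, -23.9, 0, 0, 0, 0, 120],
  [-8.8, -28.7, 0, 0, 0, 0, 120],
  [-10.2, -33.5, 0, 0, 0, 0, 120],
  [-11.7, -38.2, 0, 0, 0, 0, 120],
])

```text
t: 6.68
eef_pos: [0.5451, -0.0039, 0.0299]
tool_rot: [0.42, 0.569, 0.42, -0.569]
contact_force: [1.1, 3.2, -0.3]
width: 0.0505
```

Emit:
step_arm([
  [-0.6, -1.9, 0, 0, 0, 0, 120],
  [-1.2, -3.8, 0, 0, 0, 0, 120],
  [-1.8, -5.7, 0, 0, 0, 0, 120],
])

```text
t: 7.05
eef_pos: [0.5443, -0.008, 0.0302]
tool_rot: [0.419, 0.571, 0.42, -0.568]
contact_force: [3.9, 11.4, -0.8]
width: 0.0502
```

Emit:
step_arm([
  [-0.3, -1.0, 0, 0, 0, 0, 120],
  [-0.6, -1.9, 0, 0, 0, 0, 120],
])

```text
t: 7.3
eef_pos: [0.5443, -0.0081, 0.0304]
tool_rot: [0.418, 0.572, 0.42, -0.567]
contact_force: [6.2, 17.4, -1.2]
width: 0.0504
```

The row has stalled at about 18 N, roughly 6 mm before where I expected it. Looking.

```bash
python3 - <<'E'
from h import *
s,M=st(); e=s['eef_pos']-ES; print('a,s',e@LX,e@LY); snap('scene','s5'); snap('top','t5')
im=np.load('s5.npz')['im']; cv2.imwrite('pics/s5c.png',cv2.resize(im[140:270,220:380],None,fx=4.8,fy=4.5,interpolation=cv2.INTER_CUBIC))
im=np.load('t5.npz')['im']; cv2.imwrite('pics/t5c.png',cv2.resize(im[130:270,260:450],None,fx=4,fy=4,interpolation=cv2.INTER_CUBIC))
E
```

```text
t 7.3 pos [ 0.5443 -0.0081  0.0304] F [ 6.2 17.4 -1.2] w 0.0504
a,s 0.002814402491937 0.1127121052885361
```

View pics/s5c.png

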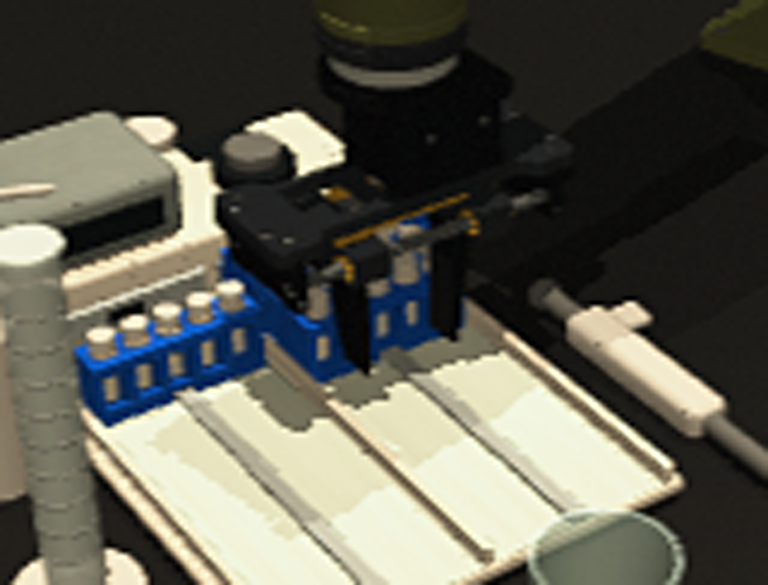

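View pics/t5c.png

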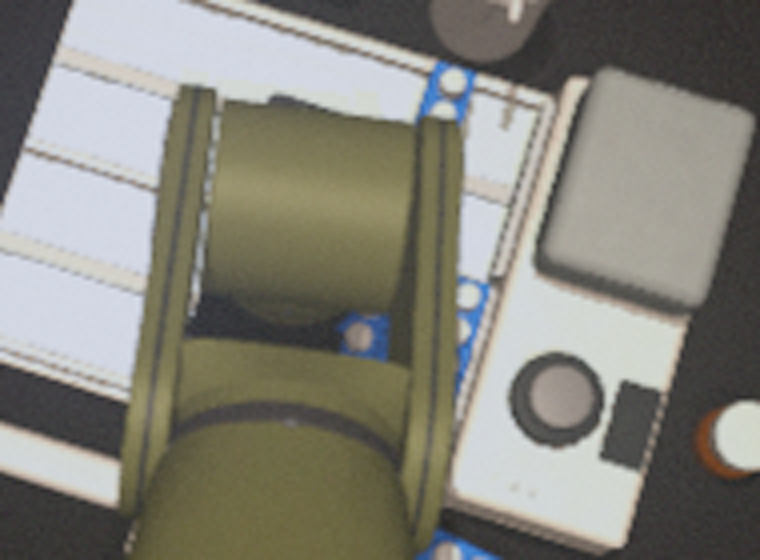

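Rack1 appears to be at the stop (around (475,330) in the crop). I'll back off along the lane, rise, and measure without the arm in the way.

Emit:
step_arm([
  [2, 6.5, 0, 0, 0, 0, 120],
  [6, 19, 0, 0, 0, 0, 120],
  [12, 38, 0, 0, 0, 0, 120],
  [16, 52, 30, 0, 0, 0, 120],
  [16, 52, 80, 0, 0, 0, 160],
  [16, 52, 130, 0, 0, 0, 220],
  [10, 20, 180, 0, 0, 0, 255],
  [0, -20, 210, 0, 0, 0, 255],
])

```text
t: 8.4
eef_pos: [0.544, -0.0309, 0.2434]
tool_rot: [0.422, 0.569, 0.419, -0.567]
contact_force: [0.4, -0.8, 0.1]
width: 0.0159
```

Emit:
step_arm([
  [-15, -50, 10, 0, 0, 0, 255],
  [-30, -98, 10, 0, 0, 0, 255],
  [-32, -104, 0, 0, 0, 0, 255],
  [-32, -104, 0, 0, 0, 0, 255],
])

```text
t: 8.9
eef_pos: [0.5104, -0.1345, 0.2384]
tool_rot: [-0.419, -0.569, -0.421, 0.569]
contact_force: [0.4, -0.0, -0.4]
width: 0.0002
```

```bash
python3 - <<'E'
from h import *
s,M=st(); snap('wrist','w6'); snap('scene','s6')
im=np.load('s6.npz')['im']; cv2.imwrite('pics/s6c.png',cv2.resize(im[140:270,220:380],None,fx=4.8,fy=4.5,interpolation=cv2.INTER_CUBIC))
E
```

```text
t 8.9 pos [ 0.5104 -0.1345  0.2384] F [ 0.4 -0.  -0.4] w 0.0002
```

View pics/w6.png

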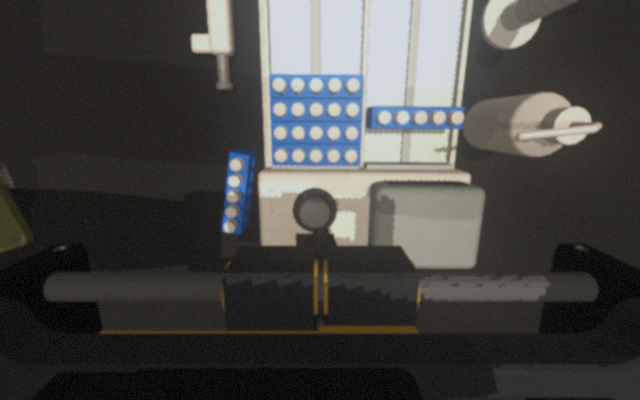

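View pics/s6c.png

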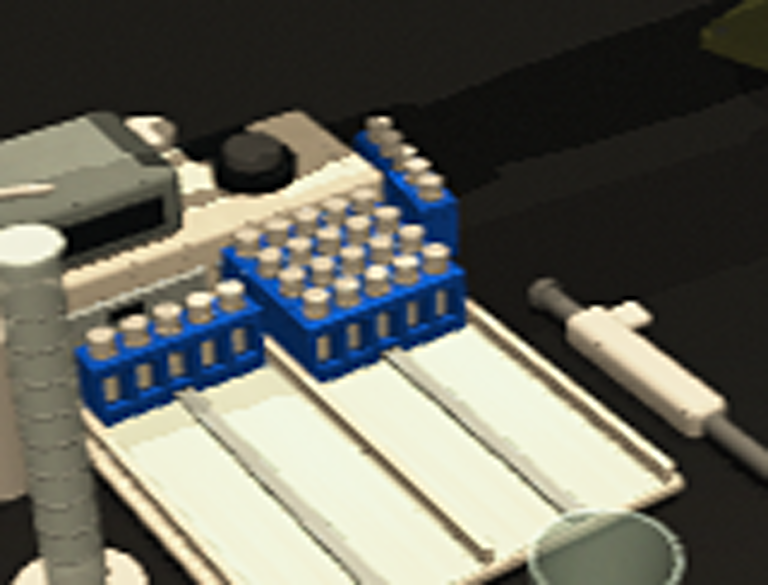

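```bash
python3 - <<'E'
from h import *
im,d,X,T,K=cloud('w6')
cv2.imwrite('pics/w6c.png',cv2.resize(im[60:240,220:400],None,fx=4.2,fy=3.3,interpolation=cv2.INTER_CUBIC))
def rp(u,v,h):
    r=T[:3,:3]@np.array([(u-K[0,2])/K[0,0],-(v-K[1,2])/K[1,1],-1]); return T[:3,3]+r*(h-T[2,3])/r[2]
for v in range(160,176):
    print(v,[ (round(float(X[v,u,2]),3), im[v,u].tolist()) for u in (290,330,400)], 's@58',round(float((rp(300,v,.058)-ES)@LY),4),'s@46',round(float((rp(300,v,.046)-ES)@LY),4))
m=(X[...,2]>.080)&(X[...,2]<.095)&(np.abs(X[...,0]-.495)<.03)&(np.abs(X[...,1]+.158)<.03); m[235:]=0
print('key',m.sum(),X[m].mean(0).round(4),np.ptp(X[m],0))
# rear edge of rack tops
for v in range(70,82): print(v,X[v,300].round(4),im[v,300],round(float((rp(300,v,.058)-ES)@LY),4))
E
```

```text
160 [(0.058, [177, 114, 71]), (0.07, [174, 181, 189]), (0.015, [148, 162, 162])] s@58 0.0087 s@46 0.0073
161 [(0.059, [174, 111, 64]), (0.057, [171, 160, 163]), (0.017, [139, 153, 152])] s@58 0.0076 s@46 0.0061
162 [(0.057, [177, 114, 69]), (0.059, [173, 135, 120]), (0.026, [119, 130, 129])] s@58 0.0065 s@46 0.005
163 [(0.058, [175, 114, 71]), (0.058, [177, 123, 91]), (0.04, [102, 112, 114])] s@58 0.0054 s@46 0.0038
164 [(0.058, [170, 125, 104]), (0.057, [170, 124, 100]), (0.046, [120, 129, 133])] s@58 0.0042 s@46 0.0027
165 [(0.045, [165, 149, 145]), (0.047, [162, 144, 136]), (0.047, [152, 163, 168])] s@58 0.0031 s@46 0.0015
166 [(0.046, [161, 166, 170]), (0.048, [160, 163, 164]), (0.047, [167, 178, 183])] s@58 0.002 s@46 0.0003
167 [(0.046, [163, 170, 175]), (0.046, [163, 174, 177]), (0.046, [166, 178, 182])] s@58 0.0008 s@46 -0.0009
168 [(0.046, [149, 159, 165]), (0.046, [157, 168, 173]), (0.046, [158, 169, 174])] s@58 -0.0003 s@46 -0.002
169 [(0.051, [133, 143, 150]), (0.047, [139, 152, 158]), (0.045, [139, 150, 157])] s@58 -0.0014 s@46 -0.0032
170 [(0.057, [119, 132, 141]), (0.0
[... 585 characters left out ...]
06])] s@58 -0.0083 s@46 -0.0103
key 753 [ 0.4971 -0.1569  0.0877] [0.03538838 0.0330679  0.01113071]
70 [ 0.5252 -0.0061  0.0158] [224 216 210] 0.1027
71 [ 0.5249 -0.0072  0.0159] [223 215 209] 0.1017
72 [ 0.5246 -0.0084  0.0171] [223 215 208] 0.1008
73 [ 0.5242 -0.009   0.0142] [220 206 198] 0.0998
74 [ 0.5247 -0.0166  0.0576] [211 184 170] 0.0988
75 [ 0.5244 -0.0176  0.0583] [207 157 127] 0.0978
76 [ 0.5241 -0.0186  0.0586] [206 147 102] 0.0968
77 [ 0.5238 -0.0196  0.0592] [204 156 124] 0.0959
78 [ 0.5238 -0.0221  0.0708] [203 178 162] 0.0949
79 [ 0.5235 -0.023   0.0708] [207 197 190] 0.0939
80 [ 0.5232 -0.0242  0.0723] [213 209 203] 0.0929
81 [ 0.5229 -0.0248  0.0703] [217 214 208] 0.0919
```

View pics/w6c.png

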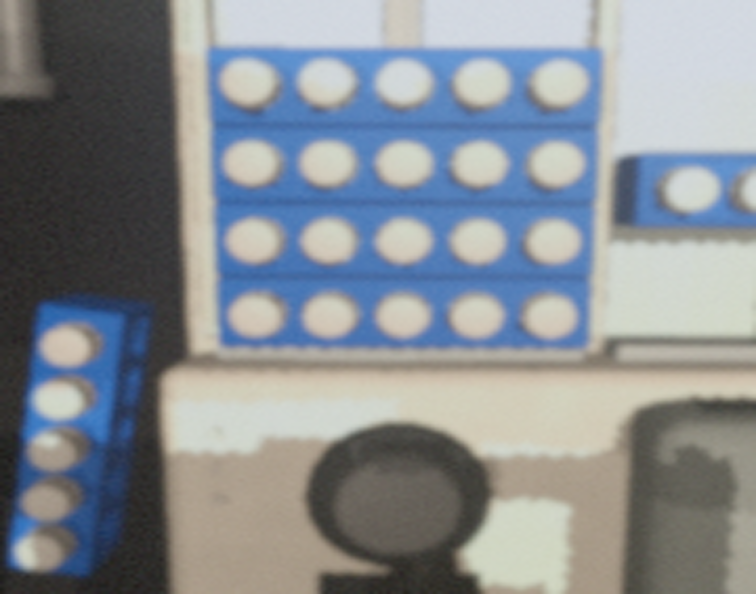

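Rack1's front edge is at s≈3.7 mm and the stop's face at s≈3 mm in the same view, so the gap is about 1 mm. The row measures about 95 mm, against 96 mm nominal when closed up. All four racks are home. Next is the key at (0.496, -0.1565, 0.088), the large round one at pixel (315,210), with the fingers closed.

Emit:
step_arm([
  [-14, -22, -40, 0, 0, 0, 255],
  [-14, -22, -90, 0, 0, 0, 255],
  [-14, -22, -125, 0, 0, 0, 255],
  [-14, -22, -138, 0, 0, 0, 255],
  [-14, -22, -142, 0, 0, 0, 255],
  [-14, -22, -142, 0, 0, 0, 255],
])

```text
t: 9.75
eef_pos: [0.498, -0.1573, 0.0994]
tool_rot: [0.421, 0.569, 0.419, -0.568]
contact_force: [0.0, 0.0, -0.4]
width: 0.0003
```

```bash
python3 - <<'E'
from h import *
st(); snap('scene','s7')
im=np.load('s7.npz')['im']; cv2.imwrite('pics/s7c.png',cv2.resize(im[110:240,200:360],None,fx=4.8,fy=4.5,interpolation=cv2.INTER_CUBIC))
E
```

```text
t 9.75 pos [ 0.498  -0.1573  0.0994] F [ 0.   0.  -0.4] w 0.0003
```

View pics/s7c.png

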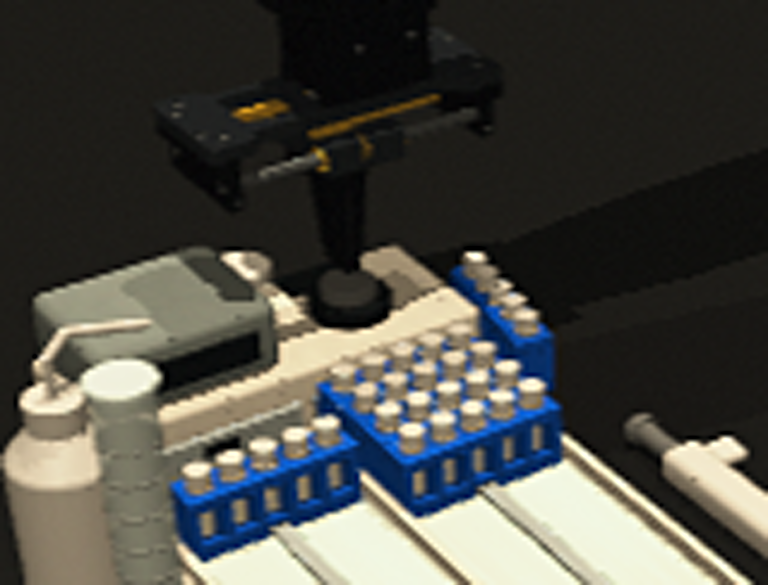

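The fingertips are over the key's centre. Pressing in small steps.

Emit:
step_arm([
  [-2, 1, -5, 0, 0, 0, 255],
  [-2, 1, -9, 0, 0, 0, 255],
  [-2, 1, -12, 0, 0, 0, 255],
  [-2, 1, -14, 0, 0, 0, 255],
  [-2, 1, -16, 0, 0, 0, 255],
  [-2, 1, -17, 0, 0, 0, 255],
  [-2, 1, -17, 0, 0, 0, 255],
])

```text
t: 10.68
eef_pos: [0.4949, -0.1563, 0.0822]
tool_rot: [-0.42, -0.569, -0.42, 0.569]
contact_force: [-3.7, 1.5, 9.2]
width: 0.0004
```

Emit:
step_arm([
  [0, 0, -1, 0, 0, 0, 255],
  [0, 0, -1, 0, 0, 0, 255],
  [0, 0, -1, 0, 0, 0, 255],
])

```text
t: 11.05
eef_pos: [0.495, -0.1563, 0.0821]
tool_rot: [-0.42, -0.569, -0.42, 0.569]
contact_force: [-6.4, 2.1, 14.0]
width: 0.0004
```

The key is bottomed: the fingertips are at z 0.082, so 6 mm down, and the force rises to 14 N while the position no longer changes. Releasing.

Emit:
step_arm([
  [0, 0, 3, 0, 0, 0, 255],
  [0, 0, 8, 0, 0, 0, 255],
  [0, 0, 20, 0, 0, 0, 255],
  [0, 0, 50, 0, 0, 0, 255],
  [0, 0, 100, 0, 0, 0, 255],
  [0, -30, 140, 0, 0, 0, 255],
  [0, -60, 150, 0, 0, 0, 255],
  [0, -60, 150, 0, 0, 0, 255],
])

```text
t: 12.05
eef_pos: [0.4953, -0.2178, 0.2316]
tool_rot: [0.42, 0.57, 0.418, -0.569]
contact_force: [-0.5, 0.8, -0.3]
width: 0.0004
```

```bash
python3 - <<'E'
from h import *
s,M=st(); snap('wrist','w8'); snap('scene','s8')
im=np.load('s8.npz')['im']; cv2.imwrite('pics/s8c.png',cv2.resize(im[140:270,220:380],None,fx=4.8,fy=4.5,interpolation=cv2.INTER_CUBIC))
im,d,X,T,K=cloud('s8'); im6,d6,X6,_,_=cloud('s6')
m=(X[...,2]>.083)&(X[...,2]<.095)&(np.abs(X[...,0]-.495)<.03)&(np.abs(X[...,1]+.158)<.03); print('key z',np.median(X[m][:,2]))
m=(X6[...,2]>.083)&(X6[...,2]<.095)&(np.abs(X6[...,0]-.495)<.03)&(np.abs(X6[...,1]+.158)<.03); print('key z before',np.median(X6[m][:,2]))
E
```

```text
t 12.05 pos [ 0.4953 -0.2178  0.2316] F [-0.5  0.8 -0.3] w 0.0004
key z 0.08735750595277558
key z before 0.08751509998331397
```

View pics/w8.png

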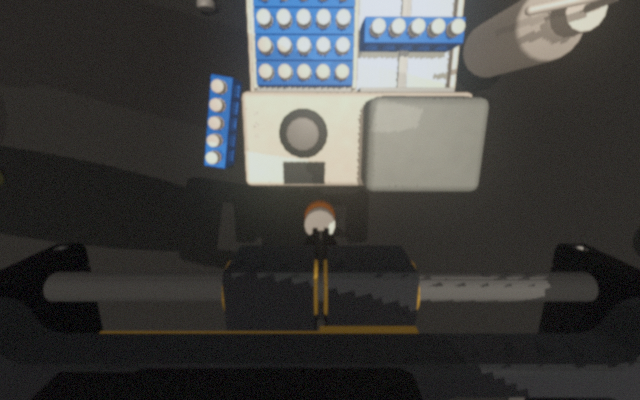

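View pics/s8c.png

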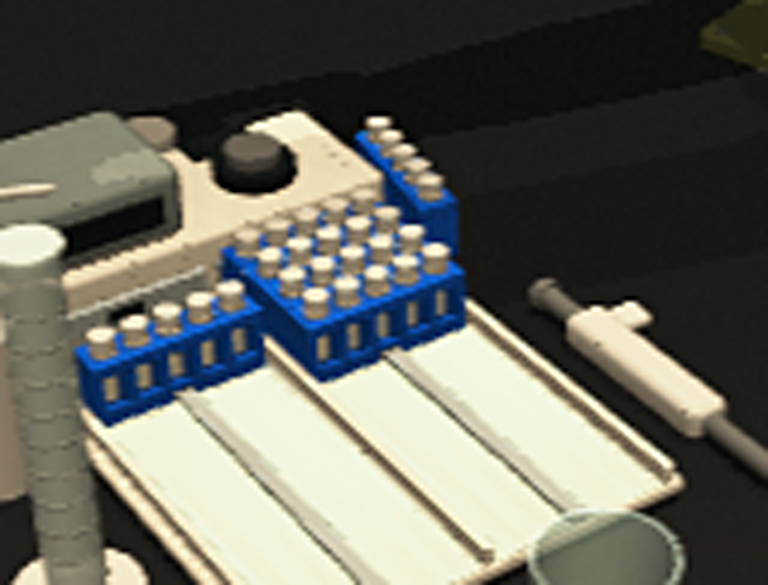

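The key is up again (87.4 mm), the row is home and closed, the bystanders are unmoved and the arm is clear. Handing in.

```bash
python3 -c "
from h import *
print(arm.sign_off())"
```

```text
the job is handed in; nothing more can be done
None
```

The job is handed in. My checks show all four racks home and closed up, and the load key pressed and back up; no verdict is reported at hand-in.

- **Push:** I pushed the row from behind with two fingertips straddling the rail, at about 0.04 m/s. It took 2–3 N until the row met the end stop. There it stalled, and the force had reached about 18 N when I stopped.
- **Row position:** in the wrist view afterwards, rack1 stood within about 1 mm of the stop. The row measured about 95 mm, against 96 mm nominal.
- **Key:** I pressed it with closed fingers until it bottomed, 6 mm down at 9–14 N, then let go. Its top read 87.4 mm afterwards, against 87.5 mm before the press.
- **Surroundings:** the final scene and wrist views showed the racks upright, no sign that any of the bystanders in view had moved, and the arm clear. I judged the bystanders by eye and did not measure them.
- **Disagreement:** the row stalled about 6–7 mm earlier than my first estimate of the stop and my assumed finger thickness predicted. About 3 mm of that was the stop estimate; the rest I put down to the finger thickness and camera calibration. The wrist view confirmed contact with the stop.

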